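# Clamp a mended book in the pump clamp

### The arm

A 7-joint arm with a two-finger parallel gripper is mounted at the origin on the work surface. World frame = base frame: x ahead of the robot, y to its left, z up, the work surface at z = 0. Lengths are in m, angles in rad, forces in N, time in s.
With the tool pointing down it reaches from about 0.425 to 0.925 m from the base axis. Payload 6.8 kg.
Tool frame: the origin (TCP) lies midway between the tips of the shut fingers; the grasp point (between the pads) lies 19 mm behind it; z points along the fingers, y is the line along which they close (so a half turn about z gives the same grasp; the last joint's range is limited). The gripper opens to 85 mm and grips with 20 to 120 N. Pads are 22 mm wide; open, the fingers measure 114 mm over their backs; the gripper's body (76 mm by 85 mm) begins 54 mm behind the grasp point. The pads swing forward as they close: fully open they stand 13 mm farther back than shut.
Start: joints at [1.087, 0.477, 0.022, 1.555, -0.011, 1.109, -0.083], TCP at [0.248, -0.628, 0.231] pointing down, gripper open.
Joint ranges: [-2.96, 2.96], [-0.34, 2.1], [-1.41, 1.46], [0.24, 2.44], [-1.37, 4.51], [0.17, 1.92], [-2.96, 2.96]. Speed limits (rad/s): [2.39, 2.39, 3.14, 3.14, 3.14, 3.14, 3.14].

### API

Orientations are given as a unit quaternion [x, y, z, w].
In Python, from plant import robot gives the robot as it stands. Calls block until the motion is done:
- robot.goto(position, orientation): joint-space move of the TCP to a pose.
- robot.move_linear(position, attitude=None, max_speed=0.15, stop_force=None): straight line of the TCP; attitude=None keeps the orientation; max_speed is the mean speed in m/s. With stop_force (N) it stops when the force on the tool has changed by that much, and returns True; else False.
- robot.move_joints(angles): joint-space move.
- robot.move_gripper(opening, grasp_force=None): finger opening in m; grasp_force is the grip in N (None keeps the last); returns when the fingers have stopped.
- robot.wait(seconds).
- robot.ik(position, orientation): joint angles nearest the present ones, or None.
- robot.grab_frame(name): name is "scene" or "top"; returns the picture (400x640x3 uint8, red, green, blue); there is no depth.
- robot.camera_model(name): a dict with "intrinsics" (3x3 intrinsics, pixels), "k1" (the pictures are not rectified: a ray, as slopes to the right and down, at radius r is drawn at 1 + k1 r^2 times it, then the intrinsics apply), "rvec" (rotation vector, rad) and "tvec" (3), from world to camera coordinates, as OpenCV has them. Camera axes: x right, y down, z forward; pixel columns grow to the right and rows downward; lengths in m; the calibration is good to about 2 mm. A picture is of the moment at which its call begins. camera_model takes no time and is no camera call.
A pose or a line that the arm cannot do raises robot.IKError and nothing moves.
- robot.sign_off(): hands the job in; it is judged then, once.
Readings, each from a call of its own:
- robot.get_time_s(): time.
- robot.get_joint_positions(): joint angles.
- robot.get_dq(): joint speeds.
- robot.get_joint_torque(): joint torques, N m.
- robot.get_tcp_pos(): TCP position.
- robot.get_tcp_rot(): TCP orientation.
- robot.get_wrist_force(): force on the tool from outside, world axes, zero at the start.
- robot.get_torque(): the same for the moment, N m.
- robot.get_finger_gap(): finger opening in m.
- robot.get_finger_force(): force on a finger pad.
Only numpy, scipy, OpenCV 4.12 (cv2) and the standard library are available. Lean on these libraries where they do the work, as an engineer would, in place of code of your own. Each camera call takes 0.05 s, during which the arm holds its last target. There are 200 camera calls.

### The job

Stand the small grey hardback, spine up, on the bed of the book clamp between its wooden pad and its end stop, let go of it, then pump the clamp's trigger towards the fixed grip until the pad holds the book against the stop and the pad's springs are squeezed in about half way (roughly 10 of their 20 mm). Finish while still holding the trigger squeezed like that: never squeeze the springs right down, move the pad only with the trigger, and leave the jar, the mug and the flat book where they are.

Things in the scene. Friction and masses are not known exactly. Their poses are not given: they have to be found in the camera images.
- clamp: Pump clamp of caulking-gun type screwed to the counter, toothed steel bar along its x. Origin on the counter below the bed; x runs from trigger to stop, z up. Wooden base 12 mm thick, x -195 to +125 mm; its top between pad and stop is the bed (130 mm wide). Stop face at x = 95 mm. Bar top 66 mm high, teeth to 70 mm; its tail reaches back to x = -265 mm (plunger 0).
- stop: Fixed wooden end stop of the clamp, 20 mm thick, 100 mm wide, 90 mm high on the bed; origin at the foot of the face that the book is pressed against (clamp x = 95 mm, height 12 mm), axes as the clamp's.
- stop_face (a point): On the stop's pressing face, mid-width, 60 mm above the counter.
- plunger (a joint): Travel of the bar and its steel back plate towards the stop, m, 0 to 0.095; starts at 0 to 0.03. The trigger drives it forward only. An 8 N brake alone keeps it when the trigger is let go: springs squeezed over 4 mm then push it back until they read 4 mm. With the book on the stop, the pad meets it at 0.073; half squeezed springs read about 0.083 here.
- pad (a joint): How far the springs between back plate and pad are squeezed, m: 0 free, 0.020 right down. 2 N per mm, so 10 mm is 20 N on the book.
- pad_face (a point): Centre of the pad's front face, 60 mm above the counter; the wooden pad is 90 mm wide, 12 mm thick, from 20 to 100 mm above the counter. With springs free it is at clamp x = plunger reading - 10 mm.
- trigger (a joint): Trigger angle, rad: 0 at rest (leaning 0.15 back), 0.30 at its end (0.15 forward, towards grip and stop). Hinge at clamp x = -160 mm, 20 mm up. A spring returns it (3 to 5 N at the paddle). The pawl catches teeth 9 mm apart: after some idle travel the bar moves 72 mm per rad, 9 or 18 (at most 20) mm a full stroke; 3 to 9 pumps, let fully back. About 15 N at the paddle for half squeezed springs.
- trigger_back (a point): On the rear face (away from the grip) of the trigger, mid-width, about 158 mm above the counter at rest; moves with it, about 42 mm in all; fingertips can push here from behind. The trigger is a black upright paddle 10 mm thick, 32 mm wide, from 96 to 183 mm above the counter; its rear face at rest is 70 mm behind the grip's front face.
- grip_front (a point): On the front face (towards the pad) of the fixed grip, at clamp x = -118 mm, 160 mm above the counter. The grip is a black upright post 12 mm thick in x, 30 mm wide, top 185 mm above the counter. The trigger stands behind it; over both it is about 70 mm at rest, 30 mm squeezed. Fingers have room in front of the grip and behind the trigger.
- book: Small grey hardback, rigid, standing upright spine up: 32 mm thick (its x), 105 mm wide (its y), 150 mm high (its z); about 350 g. Origin at the centre of its underside. It may stand turned.
- jar: Bystander: white screw-top jar, 60 mm across, 85 mm high; origin under its centre.
- mug: Bystander: white mug, 80 mm across, 95 mm high; origin under its centre.
- flat_book: Bystander: larger grey hardback lying flat, 170 x 120 mm, 35 mm thick; origin under its centre.
There are look-alikes about, which are no part of the job. What is shaped like the book but red or yellow is not meant.

How it is judged:
On the way, in this order (a step that is already met when the one before it is completed fails the run):
1. the book stands on the clamp's bed between pad and stop, let go (x of book in the frame of clamp between 0 and 0.085 m and y of book in the frame of clamp between -0.03 and 0.03 m and z of book in the frame of clamp between 0.007 and 0.017 m and angle between book's own z axis and vertical below 0.12 rad and contact force between the fingers and book below 0.3 N and linear speed of book below 0.03 m/s), for 0.2 s.
2. the pad presses the book against the stop (contact force between each of pad, stop and book above 2 N), for 0.1 s.
At the end, for the whole second after the job is handed in: Fingers hold the trigger squeezed (over 3 N, past 0.02 rad), springs squeezed 6 to 15 mm, over 9 N pad on book, over 3 N book on stop; book upright (0.1 rad) on the bed, flat to the stop (0.12 rad), within 35 mm of mid-bed, still, untouched by the robot (value of joint pad between 0.006 and 0.015 m and contact force between pad and book above 9 N and contact force between stop and book above 3 N and contact force between the fingers and trigger above 3 N and value of joint trigger above 0.02 rad and contact force between each of the arm, the fingers and book below 0.3 N and linear speed of book below 0.02 m/s and z of book in the frame of clamp between 0.007 and 0.017 m and y of book in the frame of clamp between -0.035 and 0.035 m and angle between book's own z axis and vertical below 0.1 rad and angle between the x axis of book and the x axis of clamp, either way round below 0.12 rad); the arm keeps its last pose, push and grip.
It fails at once if the springs squeezed right down (over 18 mm) (value of joint pad above 0.018 m).
It fails at once if the book crushed (over 45 N from the pad) (contact force between pad and book above 45 N).
It fails at once if pad or bar pushed by the robot itself (contact force between any of the fingers, the arm and plunger above 3 N).
It fails at once if jar, mug or flat book moved over 30 mm (distance of any of jar, mug, flat_book from where it was at the start of the episode above 0.03 m).
It also fails if it takes over 61 s, if anything falls off the work surface, if the arm or the gripper's body presses on something with over 40 N, if the wrist force passes 120 N, or if a joint passes its speed limit or range.

## Working session

There is one attempt and no reset: what is moved stays moved. The work goes in short steps, each a Python script; the robot and the scene stay as the last script left them, time stands still between calls to the robot, and variables do not carry over. Pictures are saved under pics/ and viewed, at most 10 in all, crops included, and the job is handed in when it is done.

```bash
ls; mkdir -p pics; python3 - <<'E'
from plant import robot
import cv2
for n in("scene","top"):
    f=robot.grab_frame(n); cv2.imwrite(f"pics/{n}0.png",cv2.resize(f[:,:,::-1],(800,500),interpolation=cv2.INTER_CUBIC))
    print(robot.camera_model(n))
print(robot.get_time_s(),robot.get_tcp_rot())
E
```

```text
pics
{'intrinsics': array([[438.56032662,   0.        , 320.09217987],
       [  0.        , 438.56032662, 206.54200406],
       [  0.        ,   0.        ,   1.        ]]), 'k1': -0.11407727072281541, 'rvec': array([ 0.84233986,  2.6807251 , -0.89370513]), 'tvec': array([ 0.40977814, -0.22148631,  1.56142605])}
{'intrinsics': array([[444.55985933,   0.        , 317.72664797],
       [  0.        , 444.55985933, 201.10340249],
       [  0.        ,   0.        ,   1.        ]]), 'k1': -0.007040899884199441, 'rvec': array([ 2.1497269 , -2.10877728,  0.22975697]), 'tvec': array([0.03668114, 0.57381656, 1.30403732])}
0.1 [ 9.82394856e-01  1.86814530e-01 -2.00939347e-04 -7.98650933e-04]
```

View pics/scene0.png

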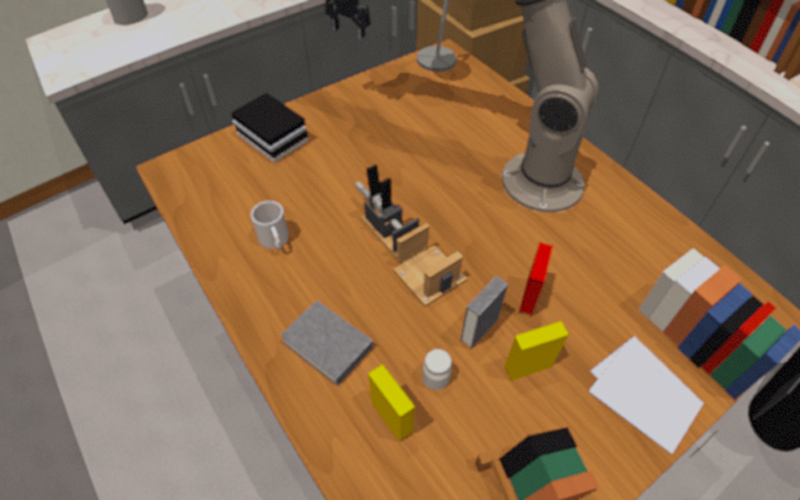

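View pics/top0.png

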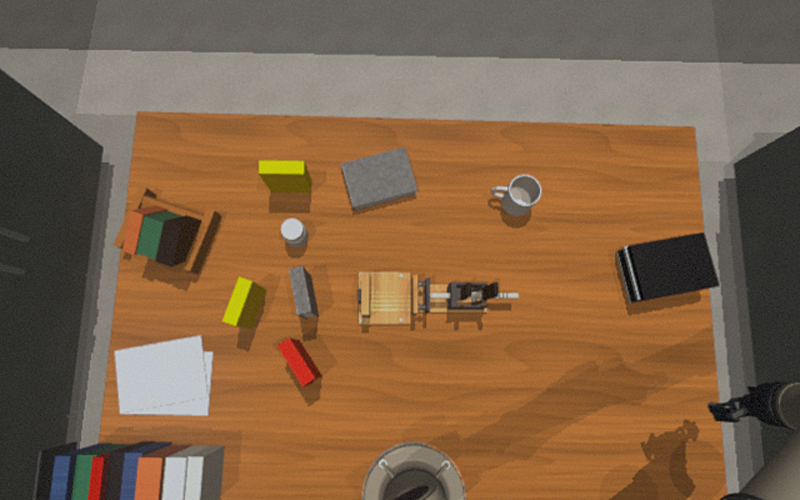

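The scene view shows the clamp at about (415,235) and the grey book at (485,312), of the 800-wide picture. In the top view the clamp spans (358–520, 270–325) with its stop on the left, and the grey book's top is near (298,285). Red and yellow look-alikes stand around it. I'll enlarge both areas.

```bash
python3 - <<'E'
import cv2
from plant import robot
def crop(n,x0,y0,x1,y1,s,o):
    f=robot.grab_frame(n)[:,:,::-1][y0:y1,x0:x1]
    cv2.imwrite(o,cv2.resize(f,None,fx=s,fy=s,interpolation=cv2.INTER_CUBIC))
crop("top",225,205,425,275,4,"pics/topc.png")
crop("scene",280,128,420,288,3.75,"pics/scenec.png")
E
```

```text
(no output)
```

View pics/topc.png

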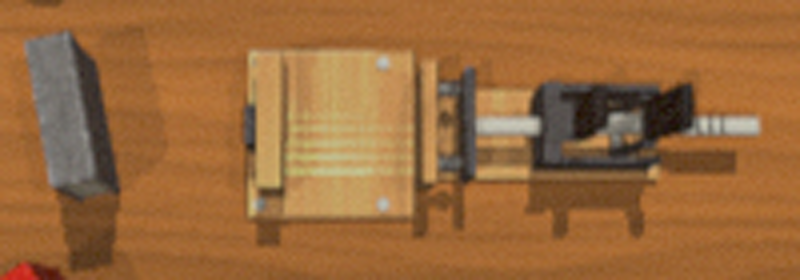

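View pics/scenec.png

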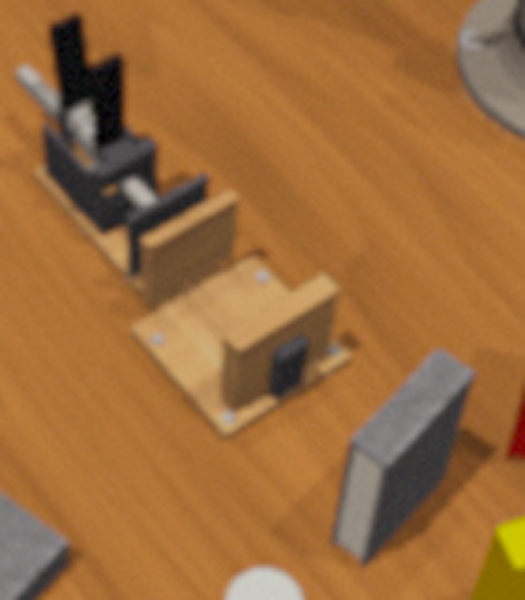

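Top crop: book top corners at about (27,43),(70,32),(98,182),(57,189), base front corners at (249,50),(249,217), and the stop top spanning 257–283 × 53–188. Scene crop: book top at (444,350),(472,375),(383,460),(352,437), with bottom corners at (335,543),(366,562). I'll fit both poses to both views together.

```bash
cat > h.py <<'E'
import numpy as np, cv2
from scipy.optimize import least_squares
from scipy.spatial.transform import Rotation as R
from plant import robot
def px(n,u):
    u=np.array(u,float); s,o=((4,(225,205)) if n=="top" else (3.75,(280,128)))
    return (u+.5)/s-.5+o
def proj(n,P):
    c=robot.camera_model(n)
    return cv2.projectPoints(np.array(P,float),c["rvec"],c["tvec"],c["intrinsics"],np.array([c["k1"],0,0,0]))[0][:,0]
def world(p,P):
    c,s=np.cos(p[2]),np.sin(p[2]); P=np.array(P,float)
    return np.c_[p[0]+c*P[:,0]-s*P[:,1],p[1]+s*P[:,0]+c*P[:,1],P[:,2]]
def fit(obs,p0):
    f=lambda p:np.concatenate([(proj(n,world(p,[o[0] for o in obs[n]]))-px(n,[o[1] for o in obs[n]])).ravel() for n in obs])
    r=least_squares(f,p0,loss="soft_l1"); return r.x,r.fun.reshape(-1,2)
E
cat > m.py <<'E'
from h import *
np.set_printoptions(precision=4,suppress=True)
a,b,h=.016,.0525,.15
book={"top":[((a,b,h),(0,0))]}
# book x along world... start yaw: thickness along image horizontal = world y -> yaw 90deg
T=[((a,b,h),(27,43)),((-a,b,h),(70,32)),((-a,-b,h),(98,182)),((a,-b,h),(57,189)),((-a,-b,0),(118,192))]
# frame: x=+world y (left in image), y=-world x (down): up corners are y=-b
T=[((p[0],-p[1],p[2]),q) for p,q in T]
S=[((-a,b,h),(444,350)),((a,b,h),(472,375)),((a,-b,h),(383,460)),((-a,-b,h),(352,437)),((-a,-b,0),(335,543)),((a,-b,0),(366,562))]
# scene: left = far from robot; nearest edge pair
best=None
for name,SS in (("A",S),("B",[((-p[0],p[1],p[2]),q) for p,q in S])):
    x,r=fit({"top":T,"scene":SS},[.65,.25,1.57]); print("book",name,x,np.sqrt((r**2).mean())); print(r.round(1).tolist())
T=[((.125,-.065,.012),(249,50)),((.125,.065,.012),(249,217)),((.115,-.05,.102),(257,53)),((.115,.05,.102),(257,188)),((.095,-.05,.102),(283,53)),((.095,.05,.102),(283,188))]
S=[((.125,-.065,.012),(227,435)),((.125,.065,.012),(352,353)),((.115,-.05,.102),(226,348)),((.115,.05,.102),(338,288)),((.095,.05,.102),(328,274))]
x,r=fit({"top":T,"scene":S},[.65,0,1.57]); print("clamp",x,np.sqrt((r**2).mean())); print(r.round(1).tolist())
for nm,P in {"grip top":(-.118,0,.185),"grip rear top":(-.13,0,.185),"trig rear top rest":(-.188,0,.183),"tail0":(-.265,0,.066),"pad0 top L":(-.01,-.045,.1),"pad0 top R":(-.01,.045,.1)}.items():
    for n in("top","scene"):
        s,o=((4,(225,205)) if n=="top" else (3.75,(280,128)))
        print(nm,n,(proj(n,world(x,[P]))[0]-o)*s)
E
python3 m.py
```

```text
book A [0.4616 0.2665 1.7951] 0.9475256362741462
[[-0.7, -0.3], [-0.2, 0.2], [-0.6, -0.7], [-1.8, -0.1], [0.6, 0.9], [-1.0, -1.7], [1.1, -1.8], [1.1, 0.5], [-0.4, -0.4], [-1.2, -0.9], [-0.7, 0.7]]
book B [0.4614 0.2647 1.8042] 5.70898829367602
[[-0.3, -0.2], [0.2, 0.2], [0.2, -0.7], [-1.0, -0.0], [1.3, 0.9], [8.1, 4.2], [-9.0, -8.9], [-9.0, -6.9], [9.2, 6.2], [7.4, 5.3], [-9.7, -6.3]]
clamp [0.4658 0.017  1.5873] 0.8825674858130974
[[-0.1, -0.1], [-0.7, -0.1], [-0.2, -0.6], [-0.6, -0.1], [0.2, -0.6], [-0.2, -0.1], [-0.4, -1.2], [-0.1, -0.3], [3.2, -0.1], [0.5, -0.6], [-1.2, -1.3]]
grip top top [590.3573 103.7532]
grip top scene [111.3005  60.7634]
grip rear top top [607.8619 103.8111]
grip rear top scene [102.6561  52.086 ]
trig rear top rest top [691.7559 104.4564]
trig rear top rest scene [62.0966 13.1092]
tail0 top [762.5991 124.4035]
tail0 scene [19.1391 60.7635]
pad0 top L top [425.4192  56.8912]
pad0 top L scene [144.837  239.8307]
pad0 top R top [426.088  179.8981]
pad0 top R scene [234.876  189.3232]
```

Both fits are sub-pixel to about 1 px. Book: (0.462, 0.267), yaw 1.795. Clamp: (0.466, 0.017), yaw 1.587. The plunger starts at about 2 mm, and the grip, trigger and tail predictions match the crops. Next I'll grasp the book across its thickness near the top.

```bash
cat >> h.py <<'E'
CL=np.array([.4658,.0170,1.5873]); BK=np.array([.4616,.2665,1.7951])
def down(yaw): return (R.from_euler("z",yaw)*R.from_euler("x",np.pi)).as_quat()
def cl(x,y,z): return world(CL,[(x,y,z)])[0]
ZG=.104
E
python3 - <<'E'
from h import *
q=down(BK[2]-np.pi/2)
qp=down(CL[2]-np.pi/2); qt=down(CL[2]-np.pi)
P=cl(.072,0,ZG+.012)
print([robot.ik(p,o) is not None for p,o in (([*BK[:2],.29],q),([*BK[:2],ZG],q),([*P[:2],.26],qp),(P,qp),(cl(-.22,0,.165),qt),(cl(-.22,0,.30),qt),(cl(-.22,0,.165),down(CL[2])))])
robot.move_gripper(.062,40)
robot.goto([*BK[:2],.24],q); print(robot.get_time_s())
hit=robot.move_linear([*BK[:2],ZG],max_speed=.15,stop_force=12)
print(hit,robot.get_tcp_pos(),robot.get_time_s())
if not hit:
    robot.move_gripper(0.02,40); print(robot.get_finger_gap(),robot.get_finger_force(),robot.get_wrist_force())
    robot.move_linear([*BK[:2],ZG+.03],max_speed=.1)
    print(robot.get_finger_gap(),robot.get_wrist_force(),robot.get_time_s())
f=robot.grab_frame("scene")[128:308,300:460,::-1]
cv2.imwrite("pics/grasp.png",cv2.resize(f,None,fx=3,fy=3,interpolation=cv2.INTER_CUBIC))
E
```

```text
[True, True, True, True, True, True, True]
3.7833
False [0.46208231 0.2670497  0.10483589] 4.8417
0.031651087335726684 40.86633503437042 [1.10264283 0.14823781 5.11127565]
0.031736606899694646 [ 0.52975845 -0.02125172 -3.09092224] 5.6667
```

View pics/grasp.png

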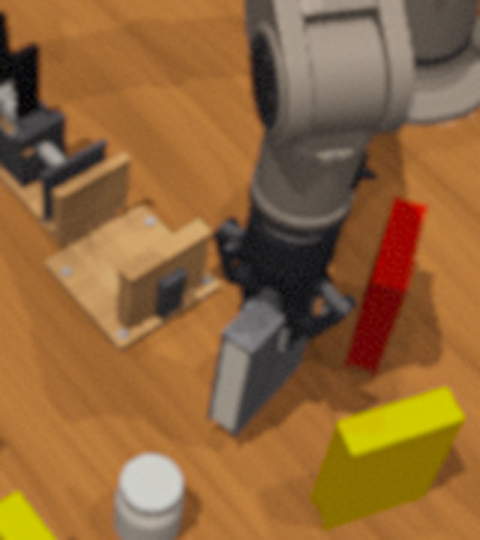

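The book (crop about (262,370)) is lifted upright between the fingers with a gap of 31.7 mm, and the red and yellow books haven't been touched. Next I'll carry it over the stop and set it on the bed.

```bash
python3 - <<'E'
from h import *
qp=down(CL[2]-np.pi/2); P=cl(.072,0,ZG+.012)
robot.move_linear([*BK[:2],.25],max_speed=.2)
robot.move_linear([*P[:2],.25],qp,max_speed=.15)
robot.move_linear([*P[:2],P[2]+.012],max_speed=.15)
w=robot.get_wrist_force()
hit=robot.move_linear([*P[:2],P[2]-.006],max_speed=.03,stop_force=4)
print(hit,robot.get_tcp_pos(),P,robot.get_wrist_force()-w,robot.get_finger_gap(),robot.get_time_s())
f=robot.grab_frame("top")[205:275,225:425,::-1]
cv2.imwrite("pics/place.png",cv2.resize(f,None,fx=4,fy=4,interpolation=cv2.INTER_CUBIC))
E
```

```text
True [0.46510153 0.08969008 0.11650293] [0.46461179 0.08899019 0.116     ] [-0.57948925  0.90337     5.44461437] 0.031402572969911266 9.2
```

It touched the bed at z = 0.1165, against 0.116 expected. I'll release it, retreat, and check from both cameras.

```bash
python3 - <<'E'
from h import *
p=robot.get_tcp_pos()
robot.move_gripper(.055); robot.wait(.3)
robot.move_linear([p[0],p[1],.23],max_speed=.15)
qt=down(CL[2]-np.pi)
robot.goto(cl(-.24,0,.26),qt)
robot.move_gripper(0.0,60)
print(robot.get_time_s(),robot.get_tcp_pos(),robot.get_joint_positions())
a=robot.grab_frame("top")[205:275,225:425,::-1]
b=robot.grab_frame("scene")[128:228,250:450,::-1]
r=lambda f:cv2.resize(f,None,fx=4,fy=4,interpolation=cv2.INTER_CUBIC)[:, :800]
cv2.imwrite("pics/rel.png",np.vstack([r(a),r(b)[:310]]))
E
```

```text
12.575 [ 0.46978565 -0.22292232  0.26002362] [ 0.65581431  0.21968082 -0.38505199  1.86786441  0.09335987  1.07148
 -2.89059908]
```

View pics/rel.png

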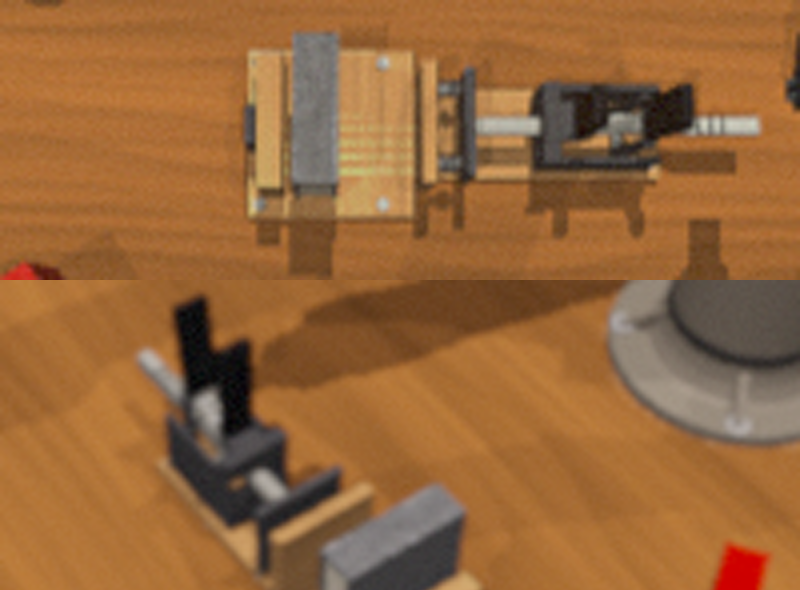

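The book stands on the bed, square to the stop (top crop 293–338 × 33–187), with the pad still clear at x≈422–437. Next comes the first trigger stroke, in small steps, to learn the force profile.

```bash
python3 - <<'E'
from h import *
np.set_printoptions(precision=4,suppress=True)
qt=down(CL[2]-np.pi)
for x in(-.235,-.2,-.155):
    j=robot.ik(cl(x,0,.165),qt); print(x,None if j is None else j[6])
robot.move_linear(cl(-.235,0,.165),qt,max_speed=.15)
w0=robot.get_wrist_force()
hit=robot.move_linear(cl(-.185,0,.165),max_speed=.04,stop_force=2)
y0=robot.get_tcp_pos()[1]; print(hit,"contact clampx",y0-CL[1],robot.get_wrist_force()-w0,robot.get_time_s())
if hit:
    x0=y0-CL[1]; L=[]
    for d in np.arange(.004,.041,.004):
        h=robot.move_linear(cl(x0+d,0,.165),max_speed=.06,stop_force=12)
        L.append((d*1e3,(robot.get_tcp_pos()[1]-y0)*1e3,-(robot.get_wrist_force()-w0)[1],h))
        if h: break
    print(np.array(L)); print(robot.get_time_s())
E
```

```text
-0.235 -2.9390006751304605
-0.2 -2.9423151414782405
-0.155 -2.9589729883871128
True contact clampx -0.1959768923654312 [-0.1751 -1.713   0.3335] 14.3667
[[ 4.      3.6781  2.1614  0.    ]
 [ 8.      6.9925  4.9095  0.    ]
 [12.     11.0543  5.1556  0.    ]
 [16.     15.0162  4.3946  0.    ]
 [20.     19.0189  5.4622  0.    ]
 [24.     22.8738  5.5574  0.    ]
 [28.     26.773   5.9366  0.    ]
 [32.     30.7264  5.8173  0.    ]
 [36.     34.6956  6.2638  0.    ]
 [40.     38.6293  6.5194  0.    ]]
16.8667
```

The joint 7 margin is too thin at this wrist turn, so I'll take the half-turned grasp, which pushes the same way. I'll also track the plate in the top view.

```bash
cat >> h.py <<'E'
X0,QT=-.196,down(CL[2])
def plate():
    f=robot.grab_frame("top").astype(float).mean(2)[224:247,295:352]   # rows across the back plate
    p=np.interp(np.arange(0,56,.1),np.arange(57),np.convolve(np.pad(f.mean(0),2,"edge"),np.ones(5)/5,"valid"))
    return 295+np.argmin(p)/10
def push(d,v,sf=None):
    h=robot.move_linear(cl(X0+d,0,.165),max_speed=v,stop_force=sf)
    return h,round((robot.get_tcp_pos()[1]-CL[1]-X0)*1e3,1),round(-robot.get_wrist_force()[1],2)
E
python3 - <<'E'
from h import *
print("after stroke1",plate())
robot.move_linear(cl(-.235,0,.165),max_speed=.2)
robot.move_linear(cl(-.235,0,.21),max_speed=.2)
robot.goto(cl(-.235,0,.21),QT)
robot.move_linear(cl(-.235,0,.165),max_speed=.2)
j=[robot.ik(cl(x,0,.165),QT)[6] for x in(-.235,-.155)]; print(j,robot.get_time_s(),robot.get_wrist_force())
print("back",plate())
print(push(0,.1)); print(push(.041,.08,10),plate(),robot.get_time_s())
print(push(-.004,.1),plate(),robot.get_time_s())
E
```

```text
after stroke1 336.0
[np.float64(0.18054802851519205), np.float64(0.025216617777854385)] 20.7417 [0.11468203 0.50803998 0.73460431]
back 336.0
(False, np.float64(-0.6), np.float64(1.99))
(False, np.float64(39.7), np.float64(5.64)) 333.0 22.0417
(False, np.float64(-3.0), np.float64(-0.38)) 333.0 22.6917
```

```bash
cat >> h.py <<'E'
def plate():
    p=robot.grab_frame("top").astype(float).mean(2)[224:247,295:352].mean(0)
    i=int(np.argmin(p[1:-1]))+1; a,b,c=p[i-1:i+2]
    return round(295+i+.5*(a-c)/(a-2*b+c),2)
E
python3 - <<'E'
from h import *
print(plate(), [proj("top",world(CL,[(x,0,.1)]))[0][0].round(2) for x in(-.05,-.032,.02,.045)])
for k in range(2):
    print(push(.0435,.08,10),plate(),robot.get_time_s())
    print(push(-.004,.12),plate(),robot.get_time_s())
E
```

```text
331.89 [np.float64(345.13), np.float64(338.96), np.float64(321.13), np.float64(312.55)]
(False, np.float64(42.8), np.float64(7.1)) 328.19 23.5333
(False, np.float64(-2.5), np.float64(0.13)) 328.14 24.1333
(False, np.float64(43.1), np.float64(5.67)) 322.14 24.925
(False, np.float64(-2.7), np.float64(-1.04)) 322.15 25.525
```

```bash
python3 - <<'E'
from h import *
f=cv2.resize(cv2.imread("pics/topc.png"),(200,70),interpolation=cv2.INTER_AREA).astype(float).mean(2)[19:42,70:127].mean(0)
i=int(np.argmin(f)); a,b,c=f[i-1:i+2]; print("initial plate",295+i+.5*(a-c)/(a-2*b+c))
for d in(.010,.020,.026,.030,.034,.038,.041,.0435):
    r=push(d,.08,9); print(d,r)
    if r[0]: break
robot.wait(.2); print(plate(),-robot.get_wrist_force()[1],robot.get_time_s())
t=robot.grab_frame("top")[205:275,225:425,::-1]
cv2.imwrite("pics/sq.png",cv2.resize(t,None,fx=4,fy=4,interpolation=cv2.INTER_CUBIC))
E
```

```text
initial plate 340.087790110999
0.01 (False, np.float64(10.1), np.float64(4.53))
0.02 (False, np.float64(19.7), np.float64(6.17))
0.026 (False, np.float64(25.1), np.float64(4.8))
0.03 (False, np.float64(28.7), np.float64(6.47))
0.034 (False, np.float64(32.4), np.float64(7.44))
0.038 (False, np.float64(36.4), np.float64(7.04))
0.041 (False, np.float64(39.2), np.float64(8.29))
0.0435 (False, np.float64(41.4), np.float64(8.13))
316.98 9.879403465597475 27.875
```

View pics/sq.png

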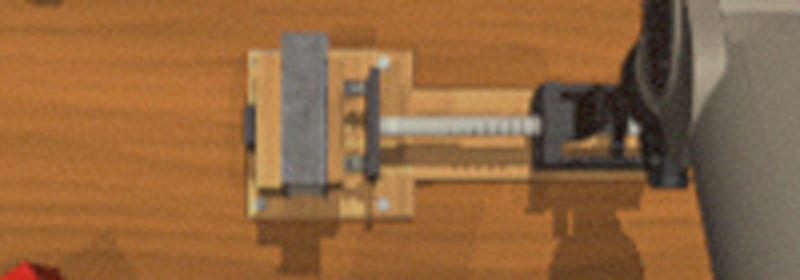

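The book has moved left to 282–326, reaching the stop, and the pad's now against it. The plate is at crop column ~373, and the force is starting to rise (8–10 N against ~5.7 N idle). I'll release and do the last stroke in fine steps with force feedback.

```bash
python3 - <<'E'
from h import *
print(push(-.006,.12)); robot.wait(.2); z=-robot.get_wrist_force()[1]; print("zero",z,plate())
for d in(.006,.010,.013,.016,.018,.020,.022,.024):
    r=push(d,.06,8); robot.wait(.15)
    F=-robot.get_wrist_force()[1]-z; print(d,r[:2],round(F,2),plate())
    if F>13.5 or r[0]: break
print(robot.get_time_s())
E
```

```text
(False, np.float64(-4.7), np.float64(-0.38))
zero -0.6501416545049736 316.96
0.006 (False, np.float64(6.4)) 3.0 316.85
0.01 (False, np.float64(10.2)) 3.49 316.95
0.013 (False, np.float64(13.2)) 3.41 316.81
0.016 (False, np.float64(16.3)) 1.94 317.0
0.018 (False, np.float64(18.1)) 3.77 317.01
0.02 (False, np.float64(20.2)) 2.75 316.87
0.022 (False, np.float64(22.0)) 3.05 316.96
0.024 (False, np.float64(23.3)) 5.3 316.92
32.4417
```

```bash
python3 - <<'E'
from h import *
z=-.65
for d in(.027,.030,.033,.036,.0385,.041):
    r=push(d,.06,8); robot.wait(.15)
    F=-robot.get_wrist_force()[1]-z; print(d,r[:2],round(F,2),plate())
    if F>14 or r[0]: break
print(robot.get_time_s())
E
```

```text
0.027 (False, np.float64(25.5)) 8.44 316.62
0.03 (False, np.float64(27.9)) 9.29 316.21
0.033 (False, np.float64(30.5)) 10.74 315.46
0.036 (False, np.float64(32.9)) 11.66 315.25
0.0385 (False, np.float64(34.9)) 13.88 315.29
0.041 (False, np.float64(37.0)) 15.17 314.49
35.1417
```

```bash
python3 - <<'E'
from h import *
r=push(.0432,.06,8); robot.wait(.5)
print(r,-robot.get_wrist_force()[1]+.65,plate(),robot.get_time_s())
a=robot.grab_frame("top")[205:275,225:425,::-1]; b=robot.grab_frame("scene")[145:220,265:465,::-1]
cv2.imwrite("pics/fin.png",cv2.resize(np.vstack([a,b]),None,fx=4,fy=4,interpolation=cv2.INTER_CUBIC))
E
```

```text
(False, np.float64(38.7), np.float64(14.82)) 16.244137480806828 314.41 35.9417
```

View pics/fin.png

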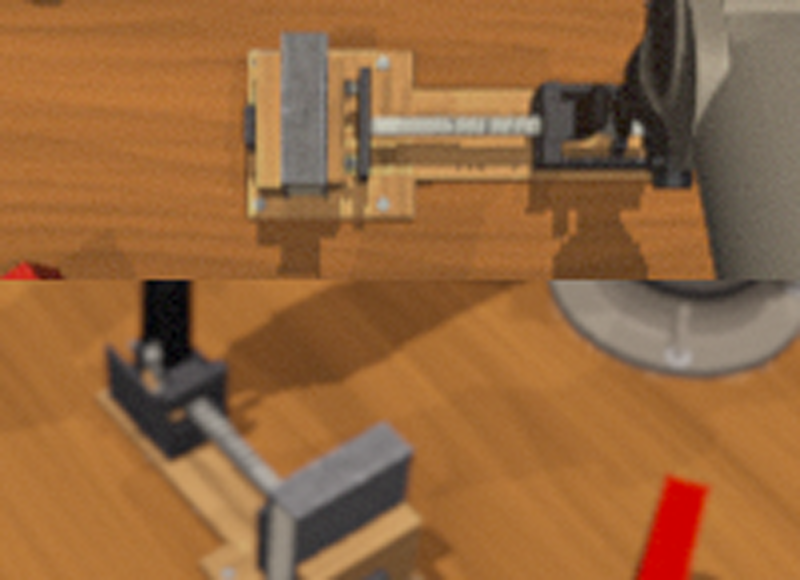

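The book hasn't moved (282–327) and is flat against the stop. The plate has advanced from about 373 to 363 (~7–8 mm), and the paddle force is 16 N, so the springs are squeezed roughly 9–10 mm. Handing in.

```bash
python3 -c "
from plant import robot
print(robot.sign_off())"
```

```text
the job is handed in; nothing more can be done
None
```

I handed the job in at about 36 s: the grey book stands on the bed, held flat against the stop, with the springs squeezed about 9–10 mm (estimated from force and camera) and the trigger still held at about 16 N; the sign-off gave no verdict.

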